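# Uncover the control box and click its terminal guards home

## Task

The two white terminal guards inside the mount's control box were laid in but never clipped down. Take the loose steel cover off by its knob (its back edge is tucked under the rear deck, so tip the near edge up and draw it out towards you), lay it flat on the clear counter beside the box with the knob up, and let go of it. Then press the raised pads at both ends of both guards, one after another, firmly but not roughly, until all four have clicked home, without shoving the things lying around.

Things in the scene. Friction and masses are not known exactly. Their poses are not given: they have to be found in the camera images.
- control_box: grey metal box, 160 (x) x 128 (y) x 63 mm, fixed to the counter; origin at the centre of its underside, x to its rear, z up. Walls 4 mm. A fixed rear deck covers the last 34 mm of its top (front edge at x = +46 mm, underside 60, top 63 mm high, connectors to 75 mm); the rest is open. The guards' pads lie at box x = -52 or +20 mm, y = -34 or +34 mm.
- cover: bare steel plate 117.5 (x) x 116 (y) x 3 mm, loose in the box's mouth on side ledges that end at box x = +44 mm; 0.12 to 0.2 kg. Underside 55.5 mm above the counter, top 4.5 mm below the rim; 2 mm clear of the side walls, 1.5 mm of the front wall. Origin at its underside, 58.5 mm behind its near edge, midway across; x to the rear, y left, z up.
- tongues (a point): middle of the far ends of the cover's two tongues (73 mm behind its origin; 20 mm wide, 60 mm apart), at the underside. They reach 11 mm under the rear deck with 1.5 mm play, so the cover cannot rise level: first raise its near edge 8 mm or more (5 to 15 degrees of tilt, it turns on the ledges' far ends; more is fine), then draw it 15 mm or more to the near side: it is free.
- knob (a point): middle of the head of the cover's black round knob: head 24 mm in diameter, 18 mm high, on a 15 mm neck; axis 34 mm in front of the cover's origin. This point lies 19 mm above the plate's top face, the knob's top 28 mm above it. z along the knob's axis, up.
- guard_r: right-hand white plastic terminal guard, a strip 104 (x) x 26 (y) x 3 mm with a raised pad at either end, in the box under the cover, along the box's length. Origin at the centre of its underside. Its two barbed end legs rest on sprung catches, underside 46.4 mm above the counter; home it is at 40 mm. Catches and seats ride on a spring-mounted terminal carrier that sinks up to 8 mm while pressed.
- guard_l: left-hand terminal guard, like guard_r. Either end of a guard clicks down by itself, the strip tilting meanwhile. Between the two guards lie a circuit board and a heat sink, lower than the guards.
- fork_mount: black instrument mount under repair, to the right of and behind the box: a round foot 240 mm across and 80 mm high whose curved arm stands 414 mm tall; fixed, do not run into it. The counter on the other side of the box, about x 0.36 to 0.52 and y 0.30 to 0.46 m, is kept clear. Origin at the floor of its foot, about the foot's middle.
- pad_nr (a point): centre of the top of the near right pad (near or far end of the right or left guard), 20x20 mm, over a barbed leg; 52.4 mm above the counter at first, 46 mm when clicked home. Press straight down: as the carrier sinks too, the click comes at a force (7 to 13 N, it drops a little then), not at a height; a pad pressed only to its final height springs back. More than 45 N is too rough.
- pad_nl (a point): centre of the top of the near left pad (near or far end of the right or left guard), 20x20 mm, over a barbed leg; 52.4 mm above the counter at first, 46 mm when clicked home. Press straight down: as the carrier sinks too, the click comes at a force (7 to 13 N, it drops a little then), not at a height; a pad pressed only to its final height springs back. More than 45 N is too rough.
- pad_fr (a point): centre of the top of the far right pad (near or far end of the right or left guard), 20x20 mm, over a barbed leg; 52.4 mm above the counter at first, 46 mm when clicked home. Press straight down: as the carrier sinks too, the click comes at a force (7 to 13 N, it drops a little then), not at a height; a pad pressed only to its final height springs back. More than 45 N is too rough.
- pad_fl (a point): centre of the top of the far left pad (near or far end of the right or left guard), 20x20 mm, over a barbed leg; 52.4 mm above the counter at first, 46 mm when clicked home. Press straight down: as the carrier sinks too, the click comes at a force (7 to 13 N, it drops a little then), not at a height; a pad pressed only to its final height springs back. More than 45 N is too rough.
- blue_driver: small screwdriver with a blue handle, 133x22x18 mm, lying near the front edge; a bystander, to be left where it is; origin at the centre of its underside
- chuck_key: steel drill chuck key, 67x56x20 mm, lying near the front edge; a bystander, to be left where it is; origin at the centre of its underside
- screw_tray: shallow white tray of screws, 86x128x12 mm, at the back behind the box; a bystander, to be left where it is; origin at the centre of its underside
- tape_roll: roll of masking tape, 58 mm across, 18 mm high, back left of the box; a bystander, to be left where it is; origin at the centre of its underside

How it is judged:
By the outcome, as a careful person would: the job done as asked, in the order asked, and still so for the second after the job is handed in, with the robot touching nothing.
It also fails if it takes over 67 s, if anything falls off the work surface, if the arm or the gripper's body presses on something with over 40 N, if the wrist force passes 120 N, or if a joint passes its speed limit or range.

## Robot

A 6-joint arm with a two-finger parallel gripper is mounted at the origin on a cart in front of the work surface, level with it; the furniture and walls round the work are solid. World frame = base frame: x ahead of the robot, y to its left, z up, the work surface at z = 0. Lengths are in mm, angles in rad, forces in N, time in s.
With the tool pointing down it reaches from about 350 to 775 mm from the base axis. Payload 7.3 kg.
Tool frame: the origin (TCP) lies at the very end of the fingers, on their centre line; the grasp point (between the pads) lies 19 mm behind it; z points along the fingers, y is the line along which they close (so a half turn about z gives the same grasp; the last joint's range is limited). The gripper opens to 92 mm and grips with 3 to 60 N. Pads are 19 mm wide; open, the fingers measure 130 mm over their backs; the gripper's body (75 mm by 190 mm) begins 47 mm behind the grasp point.
Start: joints at [1.116, 0.342, 1.524, -0, 1.275, -0.146], TCP at [159.541, 500.192, 226.741] pointing down, gripper open.
Joint ranges: [-2.53, 2.53], [-0.77, 2.02], [0.04, 2.7], [-1, 4.14], [0.28, 2.66], [-3.11, 3.11]. Speed limits (rad/s): [2.57, 2.57, 3.14, 3.14, 3.14, 3.14].

## Interface

Orientations are given as [roll, pitch, yaw] about the fixed x, y, z axes, in that order (R = Rz(yaw) Ry(pitch) Rx(roll)).
In Python, from plant import * gives the robot as it stands.
- The arm moves only by the tool arm_command, never from a script. Its arguments are lists of equal length, an entry for each row: "gripper": the finger opening in mm, from 0 to 91.8; "dp": the shift along the tool's x, y, z in units of 25 mm (1.0 is 25 mm), a list of three; "twist": the turn about the tool's z in units of 5 degrees (1.0 is 5 degrees). A call has exactly 5 rows; each row shifts and turns the commanded pose from where the row before left it, along the tool's axes as they then stand; what a row does not reach is not made up. A row lasts 1/8 s, in which the tool goes at most 62.5 mm and 10.7 degrees, less where a joint would pass 70% of its speed; a pose out of reach is approached as far as the arm can. A call is refused whole if a number of a shift passes 1 or a number of a turn 1, either way. A call with a gripper value outside its range is refused whole. The fingers move at their own pace and stop on an object; the grip force is fixed at half the most. Time passes only in rows, so rows that do not move let the fingers close, or fill a call up. It gives the time, the measured TCP pose, the force, the opening and the grip force at its end, in the units of the state.
- get_obs(): the state, without advancing time (a new reading comes with each control period).
- capture(name): name is "scene" or "top" or "wrist"; returns the picture (480x640x3 uint8, red, green, blue); there is no depth.
- get_calibration(name): a dict with "mtx" (3x3 intrinsics, pixels), "position" and "attitude" of the camera in the world; the wrist camera has in their place "mount" (4x4, takes a point from camera to tool coordinates, whose origin is the TCP and whose axes are the flange's). Camera axes: x right, y down, z forward; pixel columns grow to the right and rows downward; lengths in mm; the calibration is good to about 2 mm. A picture is of the moment at which its call begins: read the wrist's pose just before it. get_calibration takes no time and is no camera call.
- close_job(): hands the job in; it is judged then, once.
The state is a dict: "time": time; "joint_positions": joint angles; "dq": joint speeds; "tau": joint torques, N m; "tool_pos": TCP position; "tcp_rot": TCP orientation; "contact_force": force on the tool from outside, world axes, zero at the start; "moment": the same for the moment, N m; "grip_width": finger opening in mm; "finger_force": force on a finger pad.
Only numpy, scipy, OpenCV 4.12 (cv2) and the standard library are available. Lean on these libraries where they do the work, as an engineer would, in place of code of your own. Each camera call takes 0.05 s, during which the arm holds its last target. There are 200 camera calls.

## Working session

There is one attempt and no reset: what is moved stays moved. The work goes in short steps, Python scripts to look and compute and a tool call to move; the robot and the scene stay as the last step left them, time stands still between calls to the robot, and variables do not carry over. Pictures are saved under pics/ and viewed, at most 10 in all, crops included, and the job is handed in when it is done.

Besides the shell and the picture viewer there is one more tool, called after "Call:" by a JSON object that holds its "name" and its "arguments", one argument or row to a line. arm_command: Moves the arm, as the interface text tells. Its arguments: {"type":"object","properties":{"gripper":{"type":"array"},"dp":{"type":"array"},"twist":{"type":"array"}},"required":["gripper","dp","twist"]}

```bash
mkdir -p pics; ls
python3 - <<'E'
from plant import *
import cv2,numpy as np
o=get_obs(); print({k:np.round(v,3).tolist() if hasattr(v,'__len__') else v for k,v in o.items()})
for n in("scene","top","wrist"):
    c=get_calibration(n); print(n,{k:np.round(np.array(v),4).tolist() for k,v in c.items()})
for n in("scene","top"):
    cv2.imwrite(f"pics/{n}0.png",capture(n)[:,:,::-1])
E
```

```text
pics
{'time': 0.0, 'joint_positions': [1.116, 0.343, 1.525, -0.0, 1.275, -0.146], 'dq': [0.001, 0.001, -0.001, -0.001, -0.001, -0.0], 'tau': [0.001, -43.125, -24.422, 0.072, 0.056, -0.0], 'tool_pos': [159.352, 499.803, 226.062], 'tcp_rot': [-3.14, -0.0, 2.833], 'contact_force': [0.17, -1.063, 0.296], 'moment': [-0.004, -0.045, -0.004], 'finger_force': 0.0, 'grip_width': 91.91120321868664}
scene {'mtx': [[485.9023, 0.0, 325.2916], [0.0, 485.9023, 239.6279], [0.0, 0.0, 1.0]], 'position': [-13.3829, -210.3004, 779.1106], 'attitude': [-2.3708, 0.0173, -1.096]}
top {'mtx': [[535.6111, 0.0, 320.3816], [0.0, 535.6111, 246.3203], [0.0, 0.0, 1.0]], 'position': [446.759, 123.5774, 1073.6947], 'attitude': [-3.0161, -0.0031, -1.5857]}
wrist {'mtx': [[365.0613, 0.0, 317.9164], [0.0, 365.0613, 245.8183], [0.0, 0.0, 1.0]], 'mount': [[0.0005, -0.9577, -0.2877, 78.3974], [1.0, 0.0008, -0.0011, -0.0774], [0.0013, -0.2877, 0.9577, -156.733], [0.0, 0.0, 0.0, 1.0]]}
```

View pics/top0.png

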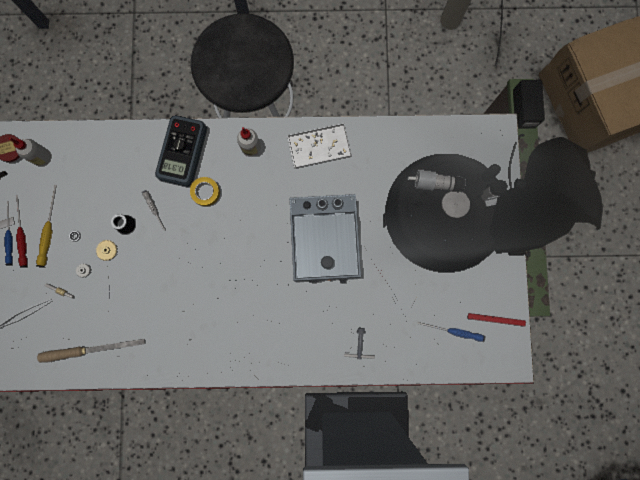

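View pics/scene0.png

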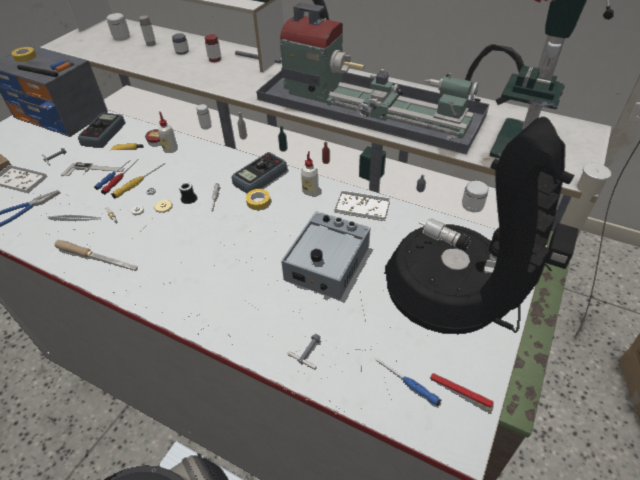

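The top view shows the box around pixels (326,238), its front towards the robot, with the knob at about (327,262). The clear counter is to its left. The chuck key lies at (360,345), the driver at (455,330) and the tape at (205,192). Next I measure the box and knob.

```bash
cat > h.py <<'E'
from plant import *
import cv2,numpy as np
from scipy.spatial.transform import Rotation as R
def cam(n,o=None):
    c=get_calibration(n);K=np.array(c["mtx"])
    if n=="wrist":
        M=np.array(c["mount"]);Rt=R.from_euler("xyz",o["tcp_rot"]).as_matrix()
        return K,Rt@M[:3,:3],Rt@M[:3,3]+np.array(o["tool_pos"])
    return K,R.from_euler("xyz",c["attitude"]).as_matrix(),np.array(c["position"])
def ray(c,uv,z):
    K,Rm,p=c; uv=np.atleast_2d(uv).astype(float)
    d=(Rm@np.linalg.inv(K)@np.c_[uv,np.ones(len(uv))].T).T
    return p+d*((z-p[2])/d[:,2])[:,None]
def proj(c,X):
    K,Rm,p=c; q=(K@Rm.T@(np.atleast_2d(X)-p).T).T; return q[:,:2]/q[:,2:]
def togo(t,o=None):
    "tool-axes shift in 25mm units to target TCP"
    o=o or get_obs(); return (R.from_euler("xyz",o["tcp_rot"]).inv().apply(np.array(t)-o["tool_pos"])/25).round(3)
E
python3 - <<'E'
from h import *
im=cv2.imread("pics/top0.png");c=cam("top")
g=cv2.cvtColor(im,cv2.COLOR_BGR2GRAY)
print([im[r,q].tolist() for r,q in((230,250),(230,326),(278,326),(203,330),(262,327),(240,294))])
roi=np.zeros_like(g);roi[185:292,275:372]=1
m=((g<165)&(roi>0)).astype(np.uint8)
m=cv2.morphologyEx(m,cv2.MORPH_OPEN,np.ones((5,5)))
ct=max(cv2.findContours(m,0,2)[0],key=cv2.contourArea)
r=cv2.minAreaRect(ct);print("box",r,cv2.boundingRect(ct))
b=cv2.boxPoints(r);w=ray(c,b,63)[:,:2];print(w.round(1),w.mean(0))
k=((g<70)&(roi>0)).astype(np.uint8);k[:245]=0
for q in cv2.findContours(k,0,2)[0]:
    if cv2.contourArea(q)>30:
        (u,v),rad=cv2.minEnclosingCircle(q);print("knob",u,v,rad,cv2.contourArea(q),ray(c,(u,v),86.5).round(1))
cv2.imwrite("pics/crop.png",cv2.resize(im[180:295,265:380],None,fx=5,fy=5,interpolation=2))
E
```

```text
[[152, 151, 147], [147, 142, 136], [107, 101, 97], [112, 108, 99], [74, 72, 71], [72, 70, 66]]
box ((323.0, 238.0), (106.0, 96.0), 90.0) (275, 185, 97, 107)
[[694.8 204.3]
 [692.1  19.1]
 [488.1  24.5]
 [490.8 205.2]] [591.43356714 113.2681279 ]
knob 327.5 279.0 31.563528060913086 66.0 [[510.4 106.4  86.5]]
knob 327.1341552734375 262.1097412109375 6.2338104248046875 106.5 [[541.7 106.6  86.5]]
```

View pics/crop.png

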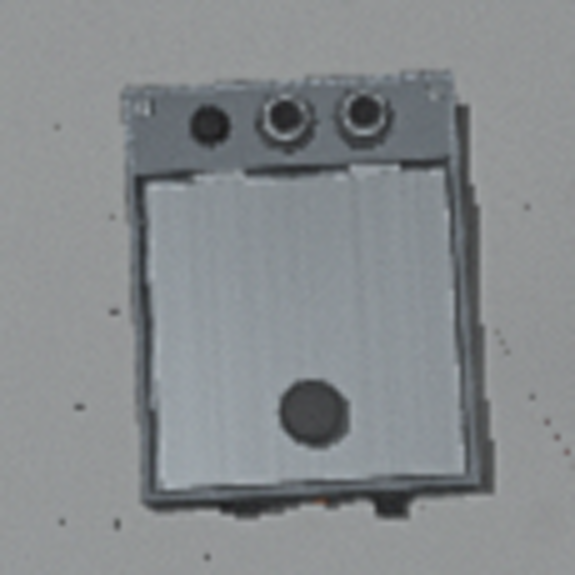

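Run:
```python
from h import *
c=cam("top")
q=np.array([(125,88),(452,72),(480,484),(145,502)])/5+[265,180]
w=ray(c,q,63)[:,:2];print(w.round(1))
bl,br,fr,fl=w;f=(bl+br-fl-fr);yaw=np.arctan2(f[1],f[0]);l=bl+fl-br-fr;yaw2=np.arctan2(-l[0],l[1])
print("yaw",np.degrees([yaw,yaw2]),"size",np.linalg.norm(f)/2,np.linalg.norm(l)/2,"ctr",w.mean(0))
kn=ray(c,(327.13,262.11),86.5)[0,:2]
yv=(yaw+yaw2)/2;Rb=np.array([[np.cos(yv),-np.sin(yv)],[np.sin(yv),np.cos(yv)]])
print("knob in box",Rb.T@(kn-w.mean(0)))
# cover origin at box x=-76+1.5+58.5=-16, knob at -50
for n,u in(("key",(360,345)),("drv",(455,332)),("tape",(205,192)),("tray",(320,146)),("white",(440,180))):print(n,ray(c,u,10)[0,:2])
print(togo([kn[0]-60,kn[1],190]))
```

```text
[[669.6 175.6]
 [674.   49.6]
 [515.1  42.7]
 [510.2 169.3]]
yaw [2.37716518 2.13874758] size 159.2925083209074 126.36298372556296 ctr [592.22332003 109.284902  ]
knob in box [-50.63966104  -0.68267048]
key [385.21737472  43.6645482 ]
drv [ 407.54301454 -143.50783793]
tape [695.25570695 350.39581665]
tray [788.22795918 115.97071841]
white [ 713.41614428 -127.13996629]
[-17.063 -11.066   1.456]
```

Call:
{"name": "arm_command", "arguments": {
  "gripper": [50,50,50,50,50],
  "dp": [
    [-0.8,-1,0],
    [-0.8,-1,0],
    [-0.8,-1,0],
    [-0.8,-1,0],
    [-0.8,-1,0]
  ],
  "twist": [-1,-1,-1,-1,0]
}}

```text
time: 0.72
tool_pos: [241.5, 362.9, 226.5]
tcp_rot: [-3.141, -0.0, -3.1]
contact_force: [-0.7, 0.3, -0.1]
grip_width: 50.8
finger_force: 0.0
```

Call:
{"name": "arm_command", "arguments": {
  "gripper": [50,50,50,50,50],
  "dp": [
    [-0.8,-1,0],
    [-0.8,-1,0],
    [-0.8,-1,0],
    [-0.8,-1,0],
    [-0.8,-1,0]
  ],
  "twist": [0,0,0,0,0]
}}

```text
time: 1.35
tool_pos: [346.6, 242.2, 226.5]
tcp_rot: [-3.142, -0.0, -3.101]
contact_force: [0.5, 1.0, -0.1]
grip_width: 50.1
finger_force: 0.0
```

Call:
{"name": "arm_command", "arguments": {
  "gripper": [50,50,50,50,50],
  "dp": [
    [-0.8,-1,0],
    [-0.8,-1,0],
    [-0.8,-1,0],
    [-0.8,-1,0.5],
    [0,0,0]
  ],
  "twist": [0,0,0,0,0]
}}

```text
time: 1.98
tool_pos: [430.5, 145.0, 213.1]
tcp_rot: [-3.141, -0.002, -3.104]
contact_force: [-0.4, 0.7, 0.5]
grip_width: 50.4
finger_force: 0.0
```

Call:
{"name": "arm_command", "arguments": {
  "gripper": [50,50,50,50,50],
  "dp": [
    [-0.8,-0.6,0.4],
    [-0.8,-0.6,0.4],
    [-0.4,-0.4,0],
    [0,0,0],
    [0,0,0]
  ],
  "twist": [0,0,0,0,0]
}}

```text
time: 2.6
tool_pos: [481.2, 109.0, 194.6]
tcp_rot: [3.141, 0.0, -3.101]
contact_force: [-0.4, -0.3, 1.0]
grip_width: 50.2
finger_force: 0.0
```

Run:
```python
from h import *
o=get_obs();im=capture("wrist")[:,:,::-1].copy();c=cam("wrist",o);cv2.imwrite("pics/w1.png",im)
print(o["tool_pos"],o["tcp_rot"]);print("knob pred px",proj(c,[541.7,106.6,86.5]),togo([541.7,106.6,63],o))
```

```text
[481.18986131 109.02526978 194.63711433] [ 3.14120848e+00  1.23125019e-04 -3.10097374e+00]
knob pred px [[311.97554808 316.43944528]] [-2.414 -0.197  5.266]
```

View pics/w1.png

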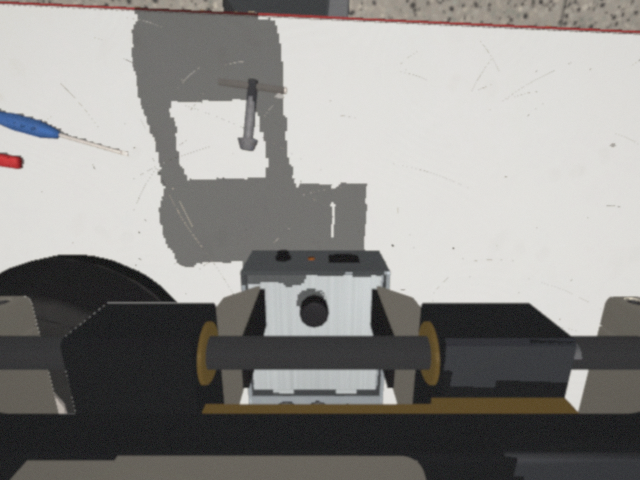

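The wrist view shows the knob at about (314,311), within a few millimetres of the prediction, and the box lies squarely between the fingers. I go down onto the knob.

Call:
{"name": "arm_command", "arguments": {
  "gripper": [50,50,50,50,50],
  "dp": [
    [-0.8,-0.1,0.4],
    [-0.8,-0.08,0.4],
    [-0.8,0,0.6],
    [0,0,0.9],
    [0,0,0.9]
  ],
  "twist": [0,0,0,0,0]
}}

```text
time: 3.28
tool_pos: [541.7, 107.0, 113.9]
tcp_rot: [3.141, 0.0, -3.101]
contact_force: [0.2, -0.4, -0.3]
grip_width: 50.0
finger_force: 0.0
```

Call:
{"name": "arm_command", "arguments": {
  "gripper": [50,50,50,50,50],
  "dp": [
    [0,0,0.7],
    [0,0,0.6],
    [0,0,0.4],
    [0,0,0.3],
    [0,0,0]
  ],
  "twist": [0,0,0,0,0]
}}

```text
time: 3.9
tool_pos: [541.8, 106.4, 64.0]
tcp_rot: [3.142, -0.0, -3.101]
contact_force: [0.5, -0.2, -0.6]
grip_width: 50.2
finger_force: 0.0
```

Call:
{"name": "arm_command", "arguments": {
  "gripper": [20,20,20,20,20],
  "dp": [
    [0,0,0],
    [0,0,0],
    [0,0,0],
    [0,0,0],
    [0,0,0]
  ],
  "twist": [0,0,0,0,0]
}}

```text
time: 4.53
tool_pos: [542.2, 107.0, 64.5]
tcp_rot: [3.141, 0.001, -3.101]
contact_force: [0.1, 4.9, 2.6]
grip_width: 23.2
finger_force: 30.0
```

Call:
{"name": "arm_command", "arguments": {
  "gripper": [20,20,20,20,20],
  "dp": [
    [0,0.04,-0.1],
    [-0.02,0,-0.1],
    [-0.03,0,-0.1],
    [-0.03,0,-0.1],
    [-0.03,0,-0.1]
  ],
  "twist": [0,0,0,0,0]
}}

```text
time: 5.15
tool_pos: [544.3, 107.3, 76.7]
tcp_rot: [-3.141, -0.001, -3.101]
contact_force: [-1.3, 0.3, -2.7]
grip_width: 23.0
finger_force: 30.0
```

Call:
{"name": "arm_command", "arguments": {
  "gripper": [20,20,20,20,20],
  "dp": [
    [-0.03,0,-0.1],
    [0.2,0,0],
    [0.2,0,0],
    [0.2,0,0],
    [0.2,0,0]
  ],
  "twist": [0,0,0,0,0]
}}

```text
time: 5.78
tool_pos: [525.1, 106.7, 79.4]
tcp_rot: [3.142, 0.0, -3.101]
contact_force: [0.3, -0.8, -1.0]
grip_width: 23.1
finger_force: 30.0
```

Run:
```python
from h import *
cv2.imwrite("pics/s2.png",cv2.resize(capture("scene")[200:310,240:400,::-1],None,fx=4,fy=4))
```

```text
(no output)
```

View pics/s2.png

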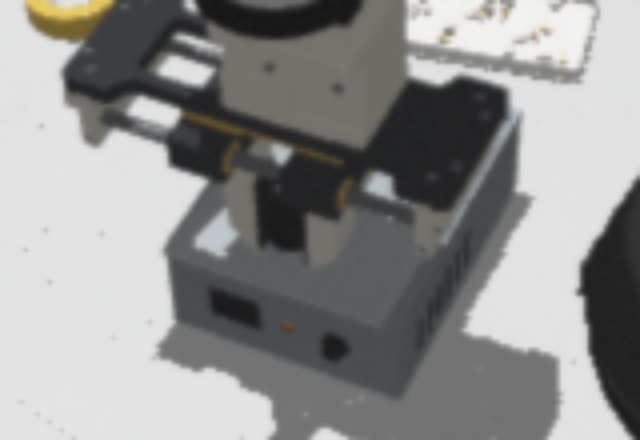

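The cover is about 20 mm out and moving with very little force. I draw it further and lift.

Call:
{"name": "arm_command", "arguments": {
  "gripper": [20,20,20,20,20],
  "dp": [
    [0.25,0,0],
    [0.25,0,-0.1],
    [0,0,-0.4],
    [0,0,-0.7],
    [0,0,-0.9]
  ],
  "twist": [0,0,0,0,0]
}}

```text
time: 6.45
tool_pos: [512.9, 106.2, 132.7]
tcp_rot: [3.142, 0.0, -3.101]
contact_force: [-0.4, -0.5, -2.3]
grip_width: 23.1
finger_force: 30.0
```

Call:
{"name": "arm_command", "arguments": {
  "gripper": [20,20,20,20,20],
  "dp": [
    [0,0,-0.9],
    [0.2,0.5,-0.3],
    [0.3,0.7,0],
    [0.4,0.9,0],
    [0.4,0.9,0]
  ],
  "twist": [0,0,0,0,0]
}}

```text
time: 7.08
tool_pos: [475.7, 181.4, 160.7]
tcp_rot: [3.142, -0.002, -3.101]
contact_force: [-0.2, -0.3, -2.4]
grip_width: 23.3
finger_force: 30.0
```

Call:
{"name": "arm_command", "arguments": {
  "gripper": [20,20,20,20,20],
  "dp": [
    [0.4,0.9,0],
    [0.4,0.9,0],
    [0.4,0.9,0],
    [0.4,0.9,0],
    [0.4,0.9,0]
  ],
  "twist": [0,0,0,0,0]
}}

```text
time: 7.7
tool_pos: [420.9, 291.7, 160.7]
tcp_rot: [-3.141, -0.002, -3.1]
contact_force: [0.3, 0.1, -2.3]
grip_width: 22.9
finger_force: 30.0
```

Call:
{"name": "arm_command", "arguments": {
  "gripper": [20,20,20,20,20],
  "dp": [
    [0.4,0.9,0],
    [0.3,0.9,0],
    [0.2,0.9,0],
    [0,0.6,0],
    [0,0,0]
  ],
  "twist": [0,0,0,0,0]
}}

```text
time: 8.32
tool_pos: [396.4, 372.6, 161.1]
tcp_rot: [-3.141, -0.001, -3.099]
contact_force: [0.1, -0.8, -1.9]
grip_width: 22.9
finger_force: 30.0
```

Run:
```python
from h import *
cv2.imwrite("pics/s3.png",cv2.resize(capture("scene")[120:320,180:400,::-1],None,fx=3,fy=3));print(get_obs()["tool_pos"],get_obs()["moment"])
```

```text
[396.60671135 371.8413362  161.1595743 ] [ 0.00771359  0.03590049 -0.04993486]
```

View pics/s3.png

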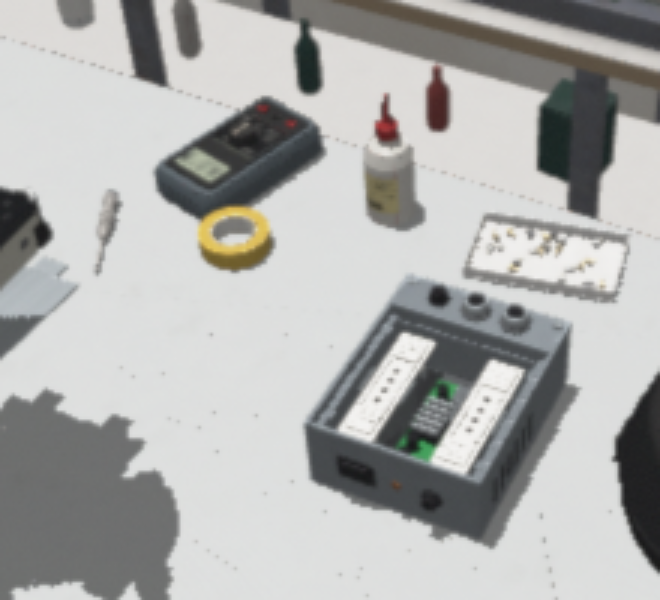

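The box is open, with both guards standing free inside it and the cover held out on the left. I lower the cover onto the counter.

Call:
{"name": "arm_command", "arguments": {
  "gripper": [20,20,20,20,20],
  "dp": [
    [0,0,0.8],
    [0,0,1],
    [0,0,1],
    [0,0,1],
    [0,0,0.8]
  ],
  "twist": [0,0,0,0,0]
}}

```text
time: 9.0
tool_pos: [397.1, 370.6, 45.7]
tcp_rot: [-3.141, -0.001, -3.102]
contact_force: [0.1, -0.6, -1.7]
grip_width: 23.0
finger_force: 30.0
```

Call:
{"name": "arm_command", "arguments": {
  "gripper": [20,20,20,20,20],
  "dp": [
    [0,0,0.4],
    [0,0,0.3],
    [0,0,0.2],
    [0,0,0.2],
    [0,0,0.15]
  ],
  "twist": [0,0,0,0,0]
}}

```text
time: 9.62
tool_pos: [397.1, 371.9, 15.6]
tcp_rot: [3.141, 0.0, -3.101]
contact_force: [-1.2, 0.0, 1.0]
grip_width: 22.8
finger_force: 30.0
```

Call:
{"name": "arm_command", "arguments": {
  "gripper": [20,20,20,20,20],
  "dp": [
    [0,0,0.08],
    [0,0,0.06],
    [0,0,0.04],
    [0,0,0.02],
    [0,0,0]
  ],
  "twist": [0,0,0,0,0]
}}

```text
time: 10.25
tool_pos: [397.1, 371.8, 10.5]
tcp_rot: [3.141, 0.0, -3.101]
contact_force: [-1.5, -0.1, 1.3]
grip_width: 23.2
finger_force: 30.0
```

Call:
{"name": "arm_command", "arguments": {
  "gripper": [20,20,50,50,50],
  "dp": [
    [0,0,0.04],
    [0,0,0],
    [0,0,0],
    [0,0,0],
    [0,0,0]
  ],
  "twist": [0,0,0,0,0]
}}

```text
time: 10.88
tool_pos: [397.2, 371.7, 9.5]
tcp_rot: [3.142, 0.0, -3.101]
contact_force: [0.2, -0.1, 0.2]
grip_width: 47.7
finger_force: 0.0
```

Call:
{"name": "arm_command", "arguments": {
  "gripper": [50,50,50,50,50],
  "dp": [
    [0,0,-0.3],
    [0,0,-0.8],
    [0,0,-1],
    [0,0,-1],
    [0,0,-1]
  ],
  "twist": [0,0,0,0,0]
}}

```text
time: 11.5
tool_pos: [397.1, 371.8, 113.4]
tcp_rot: [3.141, 0.001, -3.101]
contact_force: [0.9, 0.1, 0.2]
grip_width: 50.0
finger_force: 0.0
```

Run:
```python
from h import *
o=get_obs();print(o["joint_positions"],o["tool_pos"])
s=capture("scene")[130:350,100:320,::-1];w=capture("wrist")[:,:,::-1]
cv2.imwrite("pics/sw4.png",np.hstack([cv2.resize(s,(400,400)),cv2.resize(w,(400,300)) if 0 else cv2.copyMakeBorder(cv2.resize(w,(400,300)),0,100,0,0,0)]))
```

```text
[ 6.11496241e-01  4.91351017e-01  1.62843318e+00  4.95549051e-05
  1.02111443e+00 -9.99593860e-01] [397.13913378 371.77828029 113.38231207]
```

View pics/sw4.png

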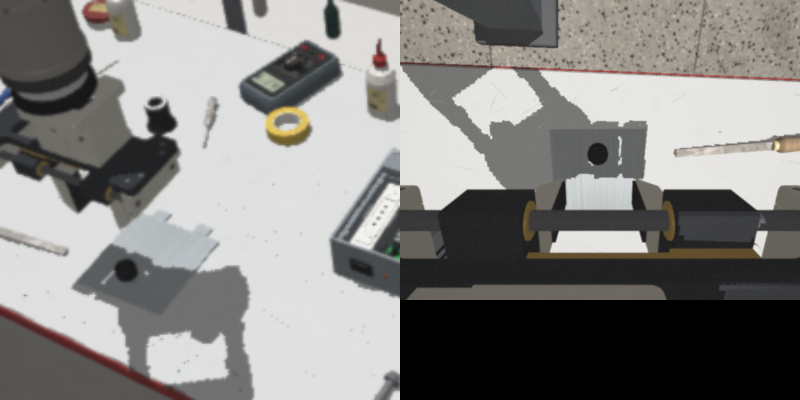

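The cover lies flat on the counter with the knob up, and the fingers are clear of it. I go to the near left pad, turning 90° and closing the fingers on the way.

Call:
{"name": "arm_command", "arguments": {
  "gripper": [0,0,0,0,0],
  "dp": [
    [-0.4,-0.45,0],
    [-0.4,-0.45,0],
    [-0.4,-0.45,0],
    [-0.4,-0.45,0],
    [-0.4,-0.45,0]
  ],
  "twist": [1,1,1,1,1]
}}

```text
time: 12.22
tool_pos: [438.7, 309.2, 111.1]
tcp_rot: [-3.141, -0.001, 2.743]
contact_force: [0.1, 0.1, -0.2]
grip_width: 4.8
finger_force: 0.0
```

Call:
{"name": "arm_command", "arguments": {
  "gripper": [0,0,0,0,0],
  "dp": [
    [-0.55,-0.24,0],
    [-0.55,-0.24,0],
    [-0.55,-0.24,0],
    [-0.55,-0.24,0],
    [-0.55,-0.24,0]
  ],
  "twist": [1,1,1,1,1]
}}

```text
time: 12.85
tool_pos: [480.0, 247.3, 111.1]
tcp_rot: [-3.141, -0.0, 2.306]
contact_force: [0.2, -0.1, 0.8]
grip_width: 0.3
finger_force: 0.0
```

Call:
{"name": "arm_command", "arguments": {
  "gripper": [0,0,0,0,0],
  "dp": [
    [-0.6,0,0],
    [-0.6,0,0],
    [-0.6,0,0],
    [-0.6,0,0],
    [-0.6,0,0]
  ],
  "twist": [1,1,1,1,1]
}}

```text
time: 13.48
tool_pos: [519.7, 184.4, 111.1]
tcp_rot: [-3.14, -0.0, 1.87]
contact_force: [-0.3, 0.5, 0.1]
grip_width: 0.4
finger_force: 0.0
```

Call:
{"name": "arm_command", "arguments": {
  "gripper": [0,0,0,0,0],
  "dp": [
    [-0.5,0.2,0],
    [-0.5,0.2,0],
    [-0.5,0.2,0],
    [0,0,0],
    [0,0,0]
  ],
  "twist": [1,1,1,0,0]
}}

```text
time: 14.1
tool_pos: [542.0, 151.9, 111.5]
tcp_rot: [-3.141, -0.0, 1.613]
contact_force: [0.7, -0.3, 0.8]
grip_width: 0.3
finger_force: 0.0
```

Run:
```python
from h import *
o=get_obs();print(o["tool_pos"],np.degrees(o["tcp_rot"]),o["grip_width"],o["contact_force"])
im=capture("top")[:,:,::-1];c=cam("top")
C=np.array([592.2,109.1]);t=np.radians(2.25);Rb=np.array([[np.cos(t),-np.sin(t)],[np.sin(t),np.cos(t)]])
for n,b in dict(nl=(-52,34),fl=(20,34),fr=(20,-34),nr=(-52,-34)).items():
    p=C+Rb@b;print(n,p.round(1),togo([*p,60],o),proj(c,[*p,52.4]).round(1))
w=capture("wrist")[:,:,::-1]
cv2.imwrite("pics/tw5.png",np.hstack([cv2.resize(im[180:295,265:380],(400,400),interpolation=2),cv2.copyMakeBorder(cv2.resize(w,(400,300)),0,100,0,0,0)]))
```

```text
[541.99600137 151.91259019 111.52046316] [-1.79947739e+02 -1.01232725e-02  9.24003052e+01] 0.3075305597890903 [ 0.6848112  -0.34991839  0.82240632]
nl [538.9 141. ] [-0.43  -0.14   2.061] [[308.9 265.5]]
fl [610.8 143.9] [-0.438  2.74   2.058] [[307.  228.4]]
fr [613.5  75.9] [-3.158  2.733  2.058] [[342.1 226.5]]
nr [541.6  73.1] [-3.15  -0.147  2.06 ] [[344.4 263.6]]
```

View pics/tw5.png

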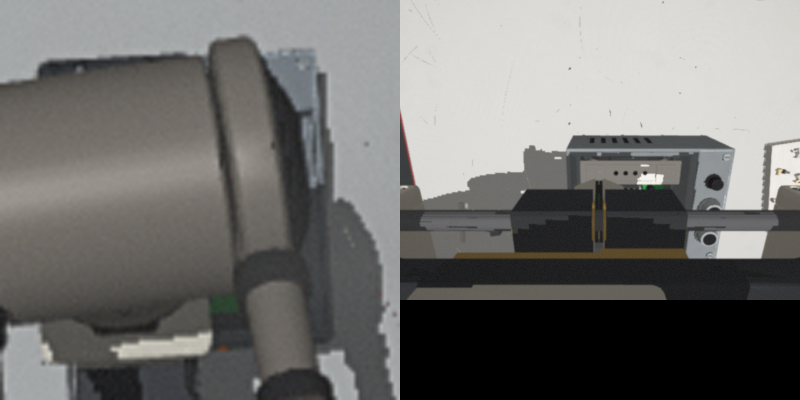

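The top view is hidden by the arm. The wrist view shows the left guard under the closed fingers. I press the near left pad.

Call:
{"name": "arm_command", "arguments": {
  "gripper": [0,0,0,0,0],
  "dp": [
    [-0.43,-0.14,0],
    [0,0,0.6],
    [0,0,0.8],
    [0,0,0.66],
    [0,0,0.1]
  ],
  "twist": [0,0,0,0,0]
}}

```text
time: 14.82
tool_pos: [538.4, 140.6, 56.2]
tcp_rot: [-3.139, 0.0, 1.611]
contact_force: [0.3, -0.1, -0.7]
grip_width: 0.8
finger_force: 0.0
```

Call:
{"name": "arm_command", "arguments": {
  "gripper": [0,0,0,0,0],
  "dp": [
    [0,0,0.1],
    [0,0,0.06],
    [0,0,0.06],
    [0,0,0.06],
    [0,0,0]
  ],
  "twist": [0,0,0,0,0]
}}

```text
time: 15.45
tool_pos: [540.0, 140.8, 51.4]
tcp_rot: [3.14, -0.0, 1.611]
contact_force: [0.7, 0.7, 3.0]
grip_width: 0.6
finger_force: 1.1
```

Contact comes at about 52 mm, as it should. I press on in small steps.

Call:
{"name": "arm_command", "arguments": {
  "gripper": [0,0,0,0,0],
  "dp": [
    [0,0,0.05],
    [0,0,0.05],
    [0,0,0.05],
    [0,0,0],
    [0,0,0]
  ],
  "twist": [0,0,0,0,0]
}}

```text
time: 16.08
tool_pos: [539.9, 140.8, 47.7]
tcp_rot: [3.14, -0.0, 1.611]
contact_force: [1.3, 0.2, 6.5]
grip_width: -0.2
finger_force: 2.9
```

Call:
{"name": "arm_command", "arguments": {
  "gripper": [0,0,0,0,0],
  "dp": [
    [0,0,0.04],
    [0,0,0.04],
    [0,0,0.04],
    [0,0,0],
    [0,0,0]
  ],
  "twist": [0,0,0,0,0]
}}

```text
time: 16.7
tool_pos: [539.9, 140.8, 45.0]
tcp_rot: [3.14, -0.0, 1.611]
contact_force: [-0.4, -0.4, 8.9]
grip_width: 0.2
finger_force: 4.2
```

Call:
{"name": "arm_command", "arguments": {
  "gripper": [0,0,0,0,0],
  "dp": [
    [0,0,0.04],
    [0,0,0.04],
    [0,0,0.04],
    [0,0,0],
    [0,0,0]
  ],
  "twist": [0,0,0,0,0]
}}

```text
time: 17.32
tool_pos: [539.2, 140.8, 41.6]
tcp_rot: [-3.141, -0.0, 1.611]
contact_force: [-0.7, 0.4, 7.3]
grip_width: 0.4
finger_force: 3.4
```

The force dropped, which means a click. I press a bit further to confirm.

Call:
{"name": "arm_command", "arguments": {
  "gripper": [0,0,0,0,0],
  "dp": [
    [0,0,0.04],
    [0,0,0.04],
    [0,0,0.04],
    [0,0,0],
    [0,0,0]
  ],
  "twist": [0,0,0,0,0]
}}

```text
time: 17.95
tool_pos: [539.3, 140.8, 38.9]
tcp_rot: [-3.142, -0.0, 1.611]
contact_force: [-1.2, -0.9, 10.7]
grip_width: 0.5
finger_force: 4.9
```

That confirms it: at 38.9 mm the force fits a pad at home height. Now the far left pad.

Call:
{"name": "arm_command", "arguments": {
  "gripper": [0,0,0,0,0],
  "dp": [
    [0,0,-0.6],
    [0,0,-0.6],
    [0,0.96,0],
    [0,0.96,0],
    [0,0.96,0]
  ],
  "twist": [0,0,0,0,0]
}}

```text
time: 18.58
tool_pos: [611.8, 143.7, 68.7]
tcp_rot: [-3.141, -0.0, 1.611]
contact_force: [-0.2, -0.5, -0.3]
grip_width: 0.5
finger_force: 0.0
```

Call:
{"name": "arm_command", "arguments": {
  "gripper": [0,0,0,0,0],
  "dp": [
    [0,0,0],
    [0,0,0.35],
    [0,0,0.15],
    [0,0,0.06],
    [0,0,0.06]
  ],
  "twist": [0,0,0,0,0]
}}

```text
time: 19.2
tool_pos: [611.2, 143.7, 52.8]
tcp_rot: [3.142, -0.0, 1.611]
contact_force: [0.9, -0.1, 0.8]
grip_width: 0.5
finger_force: 0.0
```

Call:
{"name": "arm_command", "arguments": {
  "gripper": [0,0,0,0,0],
  "dp": [
    [0,0,0.05],
    [0,0,0.05],
    [0,0,0.05],
    [0,0,0.05],
    [0,0,0]
  ],
  "twist": [0,0,0,0,0]
}}

```text
time: 19.82
tool_pos: [611.5, 143.7, 48.1]
tcp_rot: [3.141, -0.0, 1.611]
contact_force: [-2.2, -0.1, 6.1]
grip_width: 0.3
finger_force: 3.2
```

Call:
{"name": "arm_command", "arguments": {
  "gripper": [0,0,0,0,0],
  "dp": [
    [0,0,0.05],
    [0,0,0.05],
    [0,0,0.05],
    [0,0,0.05],
    [0,0,0]
  ],
  "twist": [0,0,0,0,0]
}}

```text
time: 20.45
tool_pos: [611.6, 143.7, 43.8]
tcp_rot: [3.141, -0.0, 1.611]
contact_force: [-4.2, -0.5, 9.8]
grip_width: 0.3
finger_force: 5.1
```

Call:
{"name": "arm_command", "arguments": {
  "gripper": [0,0,0,0,0],
  "dp": [
    [0,0,0.05],
    [0,0,0.05],
    [0,0,0],
    [0,0,0],
    [0,0,0]
  ],
  "twist": [0,0,0,0,0]
}}

```text
time: 21.08
tool_pos: [612.4, 143.7, 41.3]
tcp_rot: [3.139, -0.0, 1.611]
contact_force: [-1.2, -0.1, 7.1]
grip_width: 0.6
finger_force: 3.7
```

Clicked. I confirm it, then move over to the far right pad.

Call:
{"name": "arm_command", "arguments": {
  "gripper": [0,0,0,0,0],
  "dp": [
    [0,0,0.05],
    [0,0,0.05],
    [0,0,0],
    [0,0,0],
    [0,0,0]
  ],
  "twist": [0,0,0,0,0]
}}

```text
time: 21.7
tool_pos: [612.4, 143.8, 39.1]
tcp_rot: [3.139, -0.0, 1.611]
contact_force: [-1.4, -0.4, 9.4]
grip_width: 0.6
finger_force: 4.8
```

Call:
{"name": "arm_command", "arguments": {
  "gripper": [0,0,0,0,0],
  "dp": [
    [0,0,-0.6],
    [0,0,-0.6],
    [-0.9,0,0],
    [-0.9,0,0],
    [-0.92,0,0]
  ],
  "twist": [0,0,0,0,0]
}}

```text
time: 22.32
tool_pos: [613.7, 73.4, 67.1]
tcp_rot: [-3.14, 0.0, 1.61]
contact_force: [-0.8, 0.8, -0.0]
grip_width: 0.7
finger_force: 0.0
```

Call:
{"name": "arm_command", "arguments": {
  "gripper": [0,0,0,0,0],
  "dp": [
    [0,0,0],
    [0,0,0.35],
    [0,0,0.15],
    [0,0,0.06],
    [0,0,0.06]
  ],
  "twist": [0,0,0,0,0]
}}

```text
time: 22.95
tool_pos: [614.1, 76.2, 52.1]
tcp_rot: [3.142, -0.0, 1.612]
contact_force: [0.5, -0.1, -1.2]
grip_width: 0.3
finger_force: 0.0
```

Call:
{"name": "arm_command", "arguments": {
  "gripper": [0,0,0,0,0],
  "dp": [
    [0,0,0.05],
    [0,0,0.05],
    [0,0,0.05],
    [0,0,0.05],
    [0,0,0]
  ],
  "twist": [0,0,0,0,0]
}}

```text
time: 23.58
tool_pos: [614.3, 75.8, 47.6]
tcp_rot: [3.141, -0.0, 1.611]
contact_force: [-2.6, 0.1, 5.8]
grip_width: 0.4
finger_force: 3.0
```

Call:
{"name": "arm_command", "arguments": {
  "gripper": [0,0,0,0,0],
  "dp": [
    [0,0,0.05],
    [0,0,0.05],
    [0,0,0.05],
    [0,0,0.05],
    [0,0,0]
  ],
  "twist": [0,0,0,0,0]
}}

```text
time: 24.2
tool_pos: [615.0, 75.6, 42.9]
tcp_rot: [3.139, 0.0, 1.611]
contact_force: [-0.5, 0.1, 5.5]
grip_width: 0.6
finger_force: 2.6
```

Call:
{"name": "arm_command", "arguments": {
  "gripper": [0,0,0,0,0],
  "dp": [
    [0,0,0.05],
    [0,0,0.05],
    [0,0,0],
    [0,0,0],
    [0,0,0]
  ],
  "twist": [0,0,0,0,0]
}}

```text
time: 24.82
tool_pos: [615.1, 75.6, 40.7]
tcp_rot: [3.139, 0.0, 1.611]
contact_force: [-1.3, 0.4, 8.0]
grip_width: 0.0
finger_force: 3.7
```

Call:
{"name": "arm_command", "arguments": {
  "gripper": [0,0,0,0,0],
  "dp": [
    [0,0,0.05],
    [0,0,0.05],
    [0,0,0],
    [0,0,0],
    [0,0,0]
  ],
  "twist": [0,0,0,0,0]
}}

```text
time: 25.45
tool_pos: [615.2, 75.6, 38.6]
tcp_rot: [3.139, 0.0, 1.611]
contact_force: [-1.4, -0.6, 9.7]
grip_width: 0.0
finger_force: 4.8
```

The far right pad has clicked: 5.5 N at 42.9 mm is the home line. Now the near right pad.

Call:
{"name": "arm_command", "arguments": {
  "gripper": [0,0,0,0,0],
  "dp": [
    [0,0,-0.6],
    [0,0,-0.6],
    [0,-0.96,0],
    [0,-0.96,0],
    [0,-0.96,0]
  ],
  "twist": [0,0,0,0,0]
}}

```text
time: 26.08
tool_pos: [541.3, 72.7, 67.6]
tcp_rot: [-3.141, 0.0, 1.611]
contact_force: [0.0, -0.3, -0.4]
grip_width: 0.6
finger_force: 0.0
```

Call:
{"name": "arm_command", "arguments": {
  "gripper": [0,0,0,0,0],
  "dp": [
    [0,0,0],
    [0,0,0.35],
    [0,0,0.15],
    [0,0,0.06],
    [0,0,0.06]
  ],
  "twist": [0,0,0,0,0]
}}

```text
time: 26.7
tool_pos: [542.4, 72.8, 51.6]
tcp_rot: [-3.141, -0.0, 1.611]
contact_force: [-0.3, -0.0, 1.9]
grip_width: -0.1
finger_force: 1.3
```

Call:
{"name": "arm_command", "arguments": {
  "gripper": [0,0,0,0,0],
  "dp": [
    [0,0,0.05],
    [0,0,0.05],
    [0,0,0.05],
    [0,0,0.05],
    [0,0,0]
  ],
  "twist": [0,0,0,0,0]
}}

```text
time: 27.32
tool_pos: [542.4, 72.8, 47.2]
tcp_rot: [3.141, 0.0, 1.611]
contact_force: [-2.9, -0.9, 6.4]
grip_width: 0.5
finger_force: 3.4
```

Call:
{"name": "arm_command", "arguments": {
  "gripper": [0,0,0,0,0],
  "dp": [
    [0,0,0.05],
    [0,0,0.05],
    [0,0,0.05],
    [0,0,0.05],
    [0,0,0]
  ],
  "twist": [0,0,0,0,0]
}}

```text
time: 27.95
tool_pos: [542.3, 72.7, 42.8]
tcp_rot: [3.141, 0.0, 1.611]
contact_force: [-4.0, 1.3, 11.4]
grip_width: 0.3
finger_force: 5.8
```

Call:
{"name": "arm_command", "arguments": {
  "gripper": [0,0,0,0,0],
  "dp": [
    [0,0,0.05],
    [0,0,0.05],
    [0,0,0],
    [0,0,0],
    [0,0,0]
  ],
  "twist": [0,0,0,0,0]
}}

```text
time: 28.58
tool_pos: [541.5, 72.7, 39.7]
tcp_rot: [-3.14, 0.0, 1.611]
contact_force: [-4.7, -1.4, 9.5]
grip_width: 0.3
finger_force: 4.7
```

Call:
{"name": "arm_command", "arguments": {
  "gripper": [0,0,0,0,0],
  "dp": [
    [0,0,0.05],
    [0,0,0.03],
    [0,0,0],
    [0,0,0],
    [0,0,0]
  ],
  "twist": [0,0,0,0,0]
}}

```text
time: 29.2
tool_pos: [541.4, 72.8, 38.1]
tcp_rot: [-3.14, 0.0, 1.611]
contact_force: [-5.8, -1.2, 12.8]
grip_width: 0.7
finger_force: 6.3
```

Call:
{"name": "arm_command", "arguments": {
  "gripper": [0,0,0,0,0],
  "dp": [
    [0,0,-0.6],
    [0,0,-1],
    [0,0,-1],
    [0,0,-1],
    [0,0,-1]
  ],
  "twist": [0,0,0,0,0]
}}

```text
time: 29.82
tool_pos: [542.2, 72.8, 153.0]
tcp_rot: [3.141, -0.0, 1.611]
contact_force: [-0.4, 0.8, 0.1]
grip_width: 0.5
finger_force: 0.0
```

Call:
{"name": "arm_command", "arguments": {
  "gripper": [0,0,0,0,0],
  "dp": [
    [0.9,-0.9,-0.5],
    [0.9,-0.9,-0.5],
    [0.9,-0.9,0],
    [0.9,-0.9,0],
    [0.9,0,0]
  ],
  "twist": [0,0,0,0,0]
}}

```text
time: 30.45
tool_pos: [446.3, 182.3, 177.5]
tcp_rot: [-3.141, -0.0, 1.611]
contact_force: [0.7, 0.1, 0.4]
grip_width: 0.4
finger_force: 0.0
```

Call:
{"name": "arm_command", "arguments": {
  "gripper": [0,0,0,0,0],
  "dp": [
    [0.9,0,0],
    [0.9,0,0],
    [0.9,0,0],
    [0,0,0],
    [0,0,0]
  ],
  "twist": [0,0,0,0,0]
}}

```text
time: 31.08
tool_pos: [444.9, 248.6, 177.1]
tcp_rot: [-3.141, 0.0, 1.611]
contact_force: [0.4, 0.8, 0.1]
grip_width: 0.3
finger_force: 0.0
```

Run:
```python
from h import *
o=get_obs();print(o["tool_pos"],o["contact_force"])
s=capture("scene")[200:310,270:380,::-1];t=capture("top")[150:370,220:440,::-1]
cv2.imwrite("pics/f6.png",np.hstack([cv2.resize(s,(400,400),interpolation=2),cv2.resize(t,(400,400),interpolation=2)]))
```

```text
[444.91675045 248.58749386 177.12983593] [0.37987829 0.80052482 0.06052072]
```

View pics/f6.png

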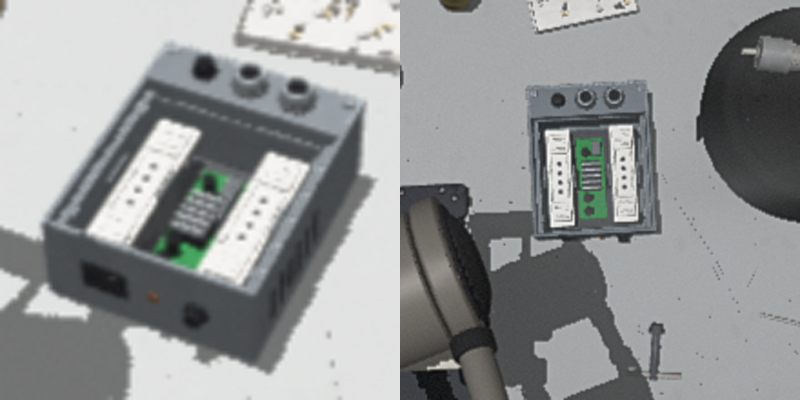

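The final view shows both guards seated alike in the box, with the bystanders where they were. All four pads gave a force drop and then followed the home-height line. Handing in.

```bash
python3 -c "
from plant import *
print(close_job())"
```

```text
the job is handed in; nothing more can be done
None
```

The job is handed in at about 31 s: the cover lies flat on the counter left of the box with its knob up, and all four guard pads clicked home by their force readings (at most about 13 N in the readings).

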